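Set out the padlocks by size on the counter display strip

ROBOT

A 6-joint arm with a two-finger parallel gripper is mounted at the origin on the work surface. World frame = base frame: x ahead of the robot, y to its left, z up, the work surface at z = 0. Lengths are in m, angles in rad, forces in N, time in s.
With the tool pointing down it reaches from about 0.35 to 0.775 m from the base axis. Payload 5.5 kg.
Tool frame: the origin (TCP) lies midway between the tips of the shut fingers; the grasp point (between the pads) lies 19 mm behind it; z points along the fingers, y is the line along which they close (so a half turn about z gives the same grasp; the last joint's range is limited). The gripper opens to 85 mm and grips with 20 to 120 N. Pads are 22 mm wide; open, the fingers measure 114 mm over their backs; the gripper's body (76 mm by 85 mm) begins 54 mm behind the grasp point. The pads swing forward as they close: fully open they stand 13 mm farther back than shut.
Start: joints at [-1.26, 0.313, 0.046, 1.304, 0, 1.431], TCP at [0.251, -0.518, 0.231] pointing down, gripper open.
Joint ranges: [-2.76, 2.76], [-0.86, 1.69], [-1.03, 1.26], [-2.2, 2.34], [-1.47, 1.5], [-3.14, 3.14]. Speed limits (rad/s): [2.57, 2.57, 3.14, 3.14, 3.14, 3.14].

INTERFACE

Orientations are given as a unit quaternion [w, x, y, z].
In Python, from workcell import env gives the robot as it stands. The module is installed in compiled form; this text tells all that it offers.
- The arm moves only by the tool carry_out, never from a script. Its argument "series" is a list of rows, each an object with "delta_rot": the turn, a rotation vector about the world's x, y, z normalised to -1 to 1, where 1 is 0.1 rad, a list of three; "travel": the shift along the world's x, y, z normalised to -1 to 1, where 1 is 0.025 m, a list of three; "fingers": the closure, from -1 (fully open) to 1 (shut). In form: [{"delta_rot": [ax, ay, az], "travel": [tx, ty, tz], "fingers": fingers}, ...]. A call has 1 to 5 rows; each row shifts and turns the commanded pose from where the row before left it; what a row does not reach is not made up. A row lasts 1/8 s, in which the tool goes at most 62.5 mm and 10.7 degrees, less where a joint would pass 70% of its speed; a pose out of reach is approached as far as the arm can. A call with a number of a shift or a turn outside -1 to 1 is refused whole. A call with a gripper value outside its range is refused whole. The fingers move at their own pace and stop on an object; "squeeze" is the grip in N (left out, the last holds). Time passes only in rows, so rows that do not move let the fingers close. It gives the time, the measured TCP pose, the force, the opening and the grip force at its end, in the units of the state.
- env.get_state(): the state, without advancing time (a new reading comes with each control period).
- env.read_camera(name): name is "side" or "top" or "wrist"; returns a dict with "color" (420x560x3 uint8, red, green, blue), "fx", "fy", "cx", "cy" (pixels), "world_from_camera" (4x4, takes a point from camera to world coordinates); the wrist camera has in their place "hand_eye" (4x4, takes a point from camera to tool coordinates, whose origin is the TCP and whose axes are the flange's). Camera axes: x right, y up, looking along -z (the intrinsics and any distortion apply to the point x, -y, -z); pixel columns grow to the right and rows downward; lengths in m; the calibration is good to about 2 mm. The wrist camera is an equidistant fisheye: a pixel r from the principal point sees the ray r / f radians off the axis. A picture is of the moment at which its call begins: read the wrist's pose just before it. There is no depth.
- env.hand_in(): hands the job in; it is judged then, once.
The state is a dict: "clock": time; "joint_pos": joint angles; "qvel": joint speeds; "tau": joint torques, N m; "tcp_pos": TCP position; "orientation": TCP orientation; "wrist_force": force on the tool from outside, world axes, zero at the start; "ft_torque": the same for the moment, N m; "finger_gap": finger opening in m; "grip_force": force on a finger pad.
Only numpy, scipy, OpenCV 4.12 (cv2) and the standard library are available. Lean on these libraries where they do the work, as an engineer would, in place of code of your own. Each camera call takes 0.05 s, during which the arm holds its last target. There are 200 camera calls.

TASK

Line the four brass padlocks up by size on the wooden display strip, one standing upright on each rubber mat, centred on the mat and with its width along the row: the smallest next to the desk bell, then each next larger one, the largest at the other end. Do not tip any of them over on the way.

Things in the scene. Friction and masses are not known exactly. Their poses are not given: they have to be found in the camera images.
- padlock_30: Loose brass padlock standing upright on its flat underside, steel shackle arch on top. Brass body 30 wide (y) x 17 thick (x) x 28 high (z) mm; the 4 mm thick shackle stands over the middle of the thickness and reaches 46 mm above the underside. About 90 g. Origin: centre of the underside. z up; x through the thickness (grip the brass across x), y along the width.
- padlock_38: Loose brass padlock standing upright on its flat underside, steel shackle arch on top. Brass body 38 wide (y) x 19 thick (x) x 33 high (z) mm; the 5 mm thick shackle stands over the middle of the thickness and reaches 55 mm above the underside. About 150 g. Origin: centre of the underside. z up; x through the thickness (grip the brass across x), y along the width.
- padlock_46: Loose brass padlock standing upright on its flat underside, steel shackle arch on top. Brass body 46 wide (y) x 22 thick (x) x 39 high (z) mm; the 6 mm thick shackle stands over the middle of the thickness and reaches 64 mm above the underside. About 250 g. Origin: centre of the underside. z up; x through the thickness (grip the brass across x), y along the width.
- padlock_55: Loose brass padlock standing upright on its flat underside, steel shackle arch on top. Brass body 55 wide (y) x 25 thick (x) x 45 high (z) mm; the 8 mm thick shackle stands over the middle of the thickness and reaches 73 mm above the underside. About 400 g. Origin: centre of the underside. z up; x through the thickness (grip the brass across x), y along the width.
- mat_1: Black rubber mat 42 (x) x 64 (y) x 2 mm, fixed on the wooden display strip (90 x 470 mm, 12 mm high); first of the four in the row, counted along the mats' +y. Mats are 80 mm apart, centre to centre. Origin: centre of its underside, which lies 12 mm above the table; its top is 14 mm above the table. x across the strip, y along the row; a padlock stands square on it with its width along the row.
- mat_2: Black rubber mat 42 (x) x 64 (y) x 2 mm, fixed on the wooden display strip (90 x 470 mm, 12 mm high); second of the four in the row, counted along the mats' +y. Mats are 80 mm apart, centre to centre. Origin: centre of its underside, which lies 12 mm above the table; its top is 14 mm above the table. x across the strip, y along the row; a padlock stands square on it with its width along the row.
- mat_3: Black rubber mat 42 (x) x 64 (y) x 2 mm, fixed on the wooden display strip (90 x 470 mm, 12 mm high); third of the four in the row, counted along the mats' +y. Mats are 80 mm apart, centre to centre. Origin: centre of its underside, which lies 12 mm above the table; its top is 14 mm above the table. x across the strip, y along the row; a padlock stands square on it with its width along the row.
- mat_4: Black rubber mat 42 (x) x 64 (y) x 2 mm, fixed on the wooden display strip (90 x 470 mm, 12 mm high); last of the four in the row, counted along the mats' +y. Mats are 80 mm apart, centre to centre. Origin: centre of its underside, which lies 12 mm above the table; its top is 14 mm above the table. x across the strip, y along the row; a padlock stands square on it with its width along the row.
- bell: Fixed desk bell, steel dome 60 mm in diameter over its black base, 43 mm high, on one end of the strip, 75 mm beyond the centre of the nearest mat (at the end of the first mat or of the last one, it differs). Origin: centre of its underside. The other end carries a small square wooden card box 36 mm high (not listed).

How it is judged:
By the outcome, as a careful person would: the job done as asked, in the order asked, and still so for the second after the job is handed in, with the robot touching nothing.
It also fails if it takes over 115 s, if anything falls off the work surface, if the arm or the gripper's body presses on something with over 40 N, if the wrist force passes 120 N, or if a joint passes its speed limit or range.

## Working session

There is one attempt and no reset: what is moved stays moved. The work goes in short steps, Python scripts to look and compute and a tool call to move; the robot and the scene stay as the last step left them, time stands still between calls to the robot, and variables do not carry over. Pictures are saved under pics/ and viewed, at most 14 in all, crops included, and the job is handed in when it is done.

Besides the shell and the picture viewer there is one more tool, called after "Request:" as a command line: name --argument value ..., lists and objects as JSON in quotes. carry_out: Moves the arm, as the interface text tells. Its arguments: {"type":"object","properties":{"series":{"type":"array","items":{"type":"object","properties":{"delta_rot":{"type":"array","items":{"type":"number"}},"travel":{"type":"array","items":{"type":"number"}},"fingers":{"type":"number"}}}},"squeeze":{"type":"number"}},"required":["series"]}

```bash
mkdir -p pics; cat > shot.py <<'E'
import sys,cv2,pickle
from workcell import env
s=env.get_state(); print(s)
for n in sys.argv[2:]:
    c=env.read_camera(n); cv2.imwrite(f"pics/{sys.argv[1]}_{n}.png",c["color"][:,:,::-1]); c["state"]=s
    pickle.dump(c,open(f"pics/{sys.argv[1]}_{n}.pkl","wb")); print(n,{k:v for k,v in c.items() if k not in("color","state")})
E
python3 shot.py a side top wrist
```

```text
{'clock': 0.0, 'joint_pos': array([-1.25961213e+00,  3.13989862e-01,  4.49605577e-02,  1.30358929e+00,
        2.19869028e-05,  1.43121679e+00]), 'qvel': array([-0.00107521, -0.00137835, -0.00183005,  0.00046794,  0.00030899,
       -0.00051802]), 'tau': array([-1.18689637e-03, -4.80627465e+01,  2.98534888e+01,  1.92346080e-02,
       -2.97600454e-04,  1.37277479e-05]), 'tcp_pos': array([ 0.25034939, -0.51706753,  0.23040733]), 'orientation': array([-9.08721763e-04,  9.74708436e-01,  2.23478486e-01, -6.71283105e-05]), 'wrist_force': array([-0.63355803, -0.44202176,  0.14327784]), 'ft_torque': array([-0.05164577, -0.03714761,  0.00398155]), 'grip_force': 0.0, 'finger_gap': 0.08563508580135304}
side {'fx': 457.0779981848792, 'fy': 457.0779981848792, 'cx': 284.4979770238935, 'cy': 209.99986478440965, 'world_from_camera': array([[-0.84483952,  0.42405291, -0.32622892,  0.27493266],
       [-0.5349455 , -0.65935955,  0.52827862,  0.47794548],
       [ 0.00891593,  0.62082535,  0.7838982 ,  0.72533371],
       [ 0.        ,  0.        ,  0.        ,  1.        ]])}
top {'fx': 531.4226557027656, 'fy': 531.4226557027656, 'cx': 277.46934894935754, 'cy': 215.1956301405436, 'world_from_camera': array([[ 0.01121798,  0.99910258, -0.04084357,  0.50438118],
       [-0.99992661,  0.01102157, -0.00503082,  0.01760653],
       [-0.00457615,  0.040897  ,  0.99915289,  0.98635375],
       [ 0.        ,  0.        ,  0.        ,  1.        ]])}
wrist {'fx': 325.19226210127806, 'fy': 325.19226210127806, 'cx': 279.43937631935694, 'cy': 203.7166661767719, 'hand_eye': array([[ 7.14070550e-05,  9.59071317e-01,  2.83164621e-01,
         7.27567789e-02],
       [ 9.99999996e-01, -8.44365332e-05,  3.38093167e-05,
         5.21092659e-05],
       [ 5.63349849e-05,  2.83164618e-01, -9.59071320e-01,
        -1.41721759e-01],
       [ 0.00000000e+00,  0.00000000e+00,  0.00000000e+00,
         1.00000000e+00]])}
```

View pics/a_top.png

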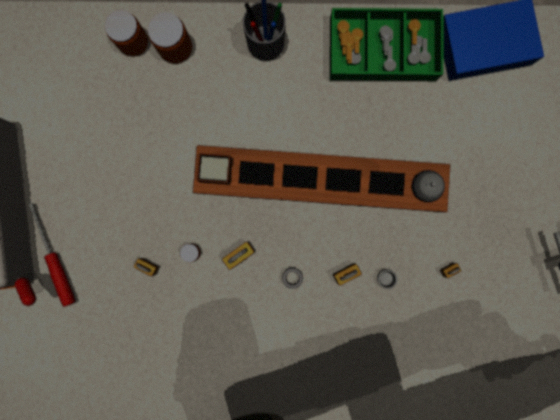

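View pics/a_side.png

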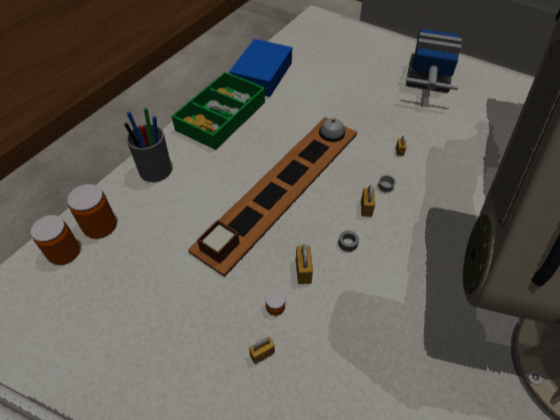

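The top view shows the strip with the bell at (429,186), the card box at (214,168), and mats at (257,173), (300,177), (343,180) and (387,183). The padlocks are at about (146,267), (238,255), (347,274) and (451,270). The side view shows them all standing: (262,349), (304,264), (368,201), (401,146). I'll enlarge both.

```bash
python3 - <<'E'
import cv2,numpy as np
def lift(i): return np.clip(255*(i/255.)**0.6,0,255).astype('uint8')
t=lift(cv2.imread('pics/a_top.png'))
tiles=[cv2.resize(t[y-25:y+25,x-33:x+33],(396,300),interpolation=cv2.INTER_CUBIC) for x,y in[(146,267),(238,255),(347,274),(451,270)]]
cv2.imwrite('pics/b_top.png',np.vstack([np.hstack(tiles[:2]),np.hstack(tiles[2:])]))
s=lift(cv2.imread('pics/a_side.png'))
tiles=[cv2.resize(s[y-25:y+25,x-33:x+33],(396,300),interpolation=cv2.INTER_CUBIC) for x,y in[(262,349),(304,264),(368,201),(401,146)]]
cv2.imwrite('pics/b_side.png',np.vstack([np.hstack(tiles[:2]),np.hstack(tiles[2:])]))
E
```

```text
(no output)
```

View pics/b_top.png

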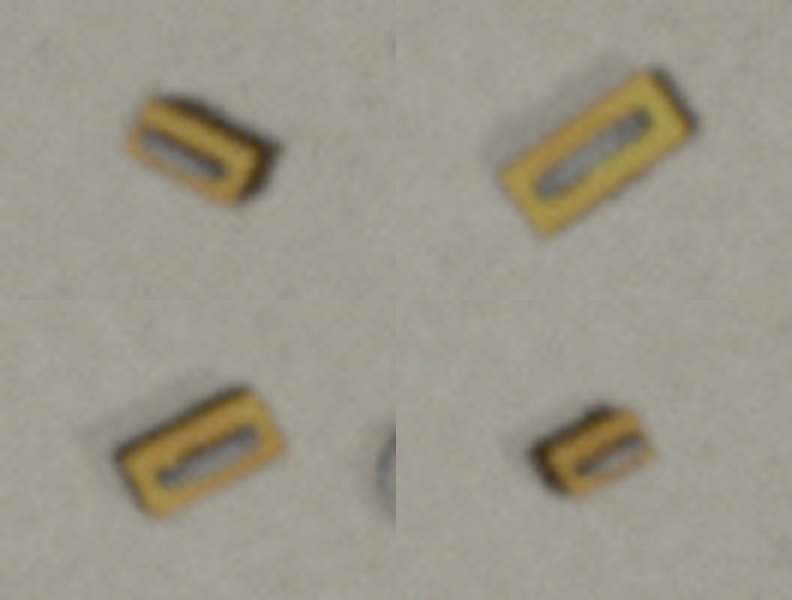

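View pics/b_side.png

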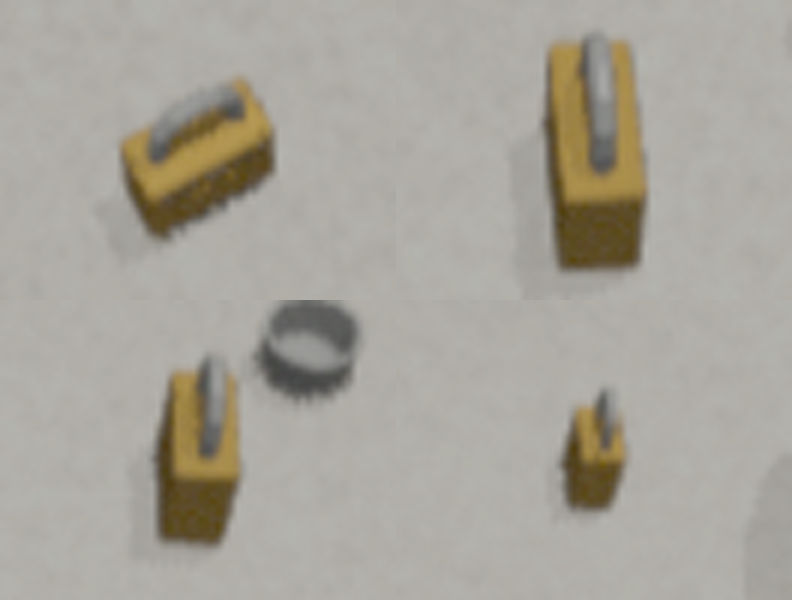

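Top-view tiles (scale 6) show clear top-face corners. The widths give left to right: 38, 55, 46 and 30. All of them stand. Next I triangulate the padlock tops and the mats.

```bash
cat > geo.py <<'E'
import numpy as np,cv2,pickle
from scipy.spatial.transform import Rotation as R
def load(n): return pickle.load(open(f'pics/{n}.pkl','rb'))
def rays(c,px):
    px=np.atleast_2d(px).astype(float); u=(px[:,0]-c['cx'])/c['fx']; v=(px[:,1]-c['cy'])/c['fy']
    if 'hand_eye' in c:
        r=np.hypot(u,v); s=np.sinc(r/np.pi); d=np.c_[u*s,-v*s,-np.cos(r)]
        q=c['state']['orientation']; T=np.eye(4); T[:3,:3]=R.from_quat(np.r_[q[1:],q[0]]).as_matrix(); T[:3,3]=c['state']['tcp_pos']; M=T@c['hand_eye']
    else: d=np.c_[u,-v,-np.ones_like(u)]; M=c['world_from_camera']
    d=d@M[:3,:3].T; return M[:3,3],d/np.linalg.norm(d,axis=1)[:,None]
def onz(c,px,z):
    o,d=rays(c,px); return o+d*((z-o[2])/d[:,2])[:,None]
def tri(c1,p1,c2,p2):
    o1,d1=rays(c1,p1);o2,d2=rays(c2,p2);out=[]
    for a,b in zip(d1,d2):
        s=np.linalg.lstsq(np.c_[a,-b],o2-o1,rcond=None)[0]; A=o1+s[0]*a;B=o2+s[1]*b
        out.append(np.r_[(A+B)/2,np.linalg.norm(A-B)])
    return np.array(out)
def box(P):
    (c,(w,h),a)=cv2.minAreaRect((P[:,:2]*1000).astype(np.float32))
    if w<h: w,h,a=h,w,a+90
    return np.array(c)/1000,w,h,(a+90)%180-90
E
python3 - <<'E'
from geo import *
np.set_printoptions(precision=4,suppress=True)
t,s=load('a_top'),load('a_side')
T={'38':((113,242),[(150,97),(270,152),(240,203),(127,143)]),'55':((205,230),[(259,70),(297,128),(149,237),(105,180)]),'46':((314,249),[(247,88),(285,145),(155,217),(118,162)]),'30':((418,245),[(231,107),(259,153),(174,195),(150,152)])}
S={'38':((229,324),[(122,145),(240,82),(272,135),(157,195)]),'55':((271,239),[(152,42),(234,42),(248,198),(164,200)]),'46':((335,176),[(172,73),(236,75),(238,178),(163,178)]),'30':((368,121),[(183,108),(224,112),(228,162),(178,160)])}
H={'30':.028,'38':.033,'46':.039,'55':.045}
for k in T:
    f=lambda e:np.array(e[0])+np.array(e[1])/6-0.5+0.5/6
    a,b=f(T[k]),f(S[k])
    print(k,'tri',tri(t,a.mean(0),s,b.mean(0))[0],'top@H',*box(onz(t,a,H[k])),'side@H',*box(onz(s,b,H[k])))
def mats(c,guess):
    g=cv2.cvtColor(c['color'],cv2.COLOR_RGB2GRAY); out=[]
    for x,y in guess:
        w=g[y-22:y+23,x-30:x+31]; m=(w<32).astype('uint8')
        n,l,st,ce=cv2.connectedComponentsWithStats(m); i=l[22,30]
        ys,xs=np.nonzero(l==i); P=np.c_[xs,ys]+[x-30,y-22]
        out.append((st[i,4] if i else -1,ce[i]+[x-30,y-22],P))
    return out
mt=mats(t,[(257,173),(300,177),(343,180),(387,183)])
ms=mats(s,[(247,221),(270,194),(293,171),(316,151)])
for a,b in zip(mt,ms):
    print('mat',a[0],b[0],a[1],b[1],tri(t,a[1],s,b[1])[0],'top',*box(onz(t,a[2],.014)),'side',*box(onz(s,b[2],.014)))
E
```

```text
38 tri [0.4488 0.2592 0.0276 0.0001] top@H [0.4489 0.2576] 39.5485725402832 17.495054244995117 64.49139404296875 side@H [0.4475 0.2612] 35.23011016845703 16.792097091674805 61.97052001953125
55 tri [0.4717 0.0912 0.0422 0.0011] top@H [0.4711 0.0906] 55.684654235839844 21.1909236907959 -53.812774658203125 side@H [0.4719 0.0925] 54.509979248046875 24.45049285888672 -55.33042907714844
46 tri [ 0.44   -0.1024  0.0387  0.0003] top@H [ 0.4397 -0.1025] 45.39980697631836 20.12067413330078 -59.64532470703125 side@H [ 0.4407 -0.1018] 47.1043586730957 24.088911056518555 -63.76441192626953
30 tri [ 0.4487 -0.2911  0.0277  0.0001] top@H [ 0.4486 -0.2913] 28.41864776611328 15.958719253540039 -60.50794792175293 side@H [ 0.4493 -0.2904] 28.1943359375 18.132930755615234 -63.867759704589844
mat 740 569 [256.0838 173.0689] [243.8049 222.7557] [0.6229 0.0635 0.0071 0.0021] top [0.6214 0.0627] 62.123046875 40.900238037109375 85.9176254272461 side [0.6223 0.077 ] 91.15613555908203 40.94576644897461 89.56044006347656
mat 727 459 [299.4649 176.2889] [269.3529 195.5773] [ 0.6166 -0.0168  0.0137  0.0011] top [ 0.6161 -0.017 ] 61.916595458984375 40.46305847167969 86.77436828613281 side [ 0.6168 -0.0173] 62.12232208251953 39.25431823730469 86.46983337402344
mat 758 408 [342.905  179.5237] [292.1275 172.3064] [ 0.6114 -0.0966  0.0142  0.001 ] top [ 0.611  -0.0968] 62.462120056152344 41.29833221435547 86.77435302734375 side [ 0.6117 -0.0975] 62.740264892578125 39.53688430786133 86.46965789794922
mat 756 350 [386.4206 182.754 ] [313.1714 151.1743] [ 0.6063 -0.1766  0.0136  0.0008] top [ 0.6059 -0.1768] 63.360599517822266 40.81951141357422 85.86042785644531 side [ 0.607  -0.1766] 60.985469818115234 38.73298263549805 85.35890197753906
```

All heights and sizes agree. The row runs along 86.25°, with the bell at the −y end, so 30 goes to y=−0.177, 38 to −0.097, 46 to −0.017 and 55 to +0.063. I start with the 30.

Request:
carry_out --series '[{"delta_rot": [0, 0, 1], "travel": [0.8, 0.9, 0], "fingers": -1}, {"delta_rot": [0, 0, 1], "travel": [0.8, 0.9, 0], "fingers": -1}, {"delta_rot": [0, 0, 1], "travel": [0.8, 0.9, 0], "fingers": -1}, {"delta_rot": [0, 0, 1], "travel": [0.8, 0.9, 0], "fingers": -1}, {"delta_rot": [0, 0, 1], "travel": [0.8, 0.9, 0], "fingers": -1}]' --squeeze 40

```text
clock: 0.78
tcp_pos: [0.351, -0.4042, 0.231]
orientation: [-0.0, 0.888, 0.459, -0.0]
wrist_force: [0.1, -0.7, -0.1]
finger_gap: 0.0857
grip_force: 0.0
```

Request:
carry_out --series '[{"delta_rot": [0, 0, 1], "travel": [0.8, 0.9, -0.3], "fingers": -1}, {"delta_rot": [0, 0, 1], "travel": [0.8, 0.9, -0.3], "fingers": -1}, {"delta_rot": [0, 0, 1], "travel": [0.8, 0.9, -0.3], "fingers": -1}, {"delta_rot": [0, 0, 1], "travel": [0.8, 0.9, -0.3], "fingers": -1}, {"delta_rot": [0, 0, 1], "travel": [0.8, 0.9, -0.3], "fingers": -1}]'

```text
clock: 1.4
tcp_pos: [0.451, -0.2917, 0.1933]
orientation: [-0.0, 0.747, 0.665, 0.0]
wrist_force: [-0.0, -0.2, -0.5]
finger_gap: 0.0856
grip_force: 0.0
```

Request:
carry_out --series '[{"delta_rot": [0, 0, 1], "travel": [0, 0, -0.3], "fingers": -1}, {"delta_rot": [0, 0, 1], "travel": [0, 0, -0.3], "fingers": -1}, {"delta_rot": [0, 0, 1], "travel": [0, 0, -0.3], "fingers": -1}, {"delta_rot": [0, 0, 1], "travel": [0, 0, -0.3], "fingers": -1}, {"delta_rot": [0, 0, 1], "travel": [0, 0, -0.3], "fingers": -1}]'

```text
clock: 2.02
tcp_pos: [0.4503, -0.2924, 0.1558]
orientation: [-0.0, 0.559, 0.829, 0.0]
wrist_force: [-0.1, 0.5, 0.3]
finger_gap: 0.0854
grip_force: 0.0
```

Request:
carry_out --series '[{"delta_rot": [0, 0, 1], "travel": [0, 0, 0], "fingers": -1}, {"delta_rot": [0, 0, 0], "travel": [0, 0, 0], "fingers": -1}, {"delta_rot": [0, 0, 0], "travel": [0, 0, 0], "fingers": -1}]'

```text
clock: 2.4
tcp_pos: [0.4505, -0.2926, 0.1563]
orientation: [0.0, 0.519, 0.854, 0.0]
wrist_force: [0.1, -0.4, -0.4]
finger_gap: 0.0854
grip_force: 0.0
```

```bash
cat > lock.py <<'E'
import sys,subprocess
from geo import *
np.set_printoptions(precision=4,suppress=True)
name,H=sys.argv[1],float(sys.argv[2]); g=np.array([float(v) for v in sys.argv[3:5]])
subprocess.run(['python3','shot.py',name,'wrist'],stdout=subprocess.DEVNULL)
c=load(name+'_wrist'); hsv=cv2.cvtColor(c['color'],cv2.COLOR_RGB2HSV)
m=((hsv[...,0]>14)&(hsv[...,0]<32)&(hsv[...,1]>110)&(hsv[...,2]>60)).astype('uint8')
n,l,st,ce=cv2.connectedComponentsWithStats(m)
for i in range(1,n):
    if st[i,4]<60: continue
    ys,xs=np.nonzero(l==i); q=np.c_[xs,ys]; P=onz(c,q,H)
    V=np.median(hsv[l==i][:,2]); b=box(P)
    print(st[i],'V',V,hsv[l==i][:,2].min(),'xy',b[0],'size',b[1:3],'width dir',b[3]%180)
    k=q[hsv[l==i][:,2]>0.75*np.percentile(hsv[l==i][:,2],85)]; b=box(onz(c,k,H)); print('  bright',len(k),b[0],b[1:3],b[3]%180)
im=np.clip(255*(c['color'][:,:,::-1]/255.)**.6,0,255).astype('uint8'); cv2.imwrite(f'pics/{name}_v.png',im)
s=c['state'];x=R.from_quat(np.r_[s['orientation'][1:],s['orientation'][0]]).as_matrix();print('tcp',s['tcp_pos'],'toolx',np.degrees(np.arctan2(x[1,0],x[0,0])),'z',x[:,2])
E
python3 lock.py c 0.028 0.449 -0.291
```

```text
[363   0  25  22 371] V 118.0 61 xy [ 0.4477 -0.11  ] size (21.991615295410156, 20.580482482910156) width dir 28.372814178466797
  bright 292 [ 0.448  -0.1098] (21.586952209472656, 17.755687713623047) 30.81776237487793
[269 176  20  33 436] V 75.0 61 xy [ 0.4495 -0.2904] size (28.425830841064453, 15.947779655456543) width dir 119.35615348815918
  bright 414 [ 0.4497 -0.2907] (27.871131896972656, 15.866338729858398) 119.16884422302246
tcp [ 0.4505 -0.2926  0.1563] toolx 117.40823514874049 z [ 0.      0.0001 -1.    ]
```

View pics/c_v.png

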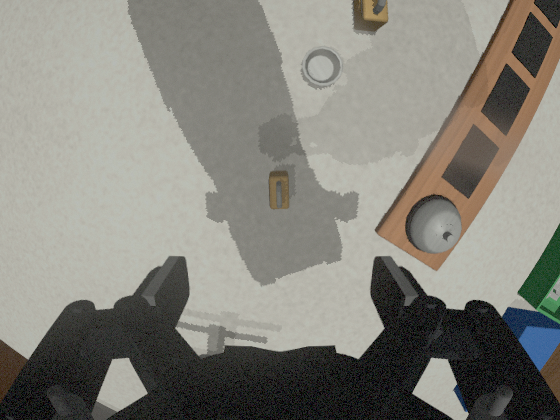

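The wrist view shows the 30 at (279,190), standing between the open fingers. Measured at (0.4496, −0.2906), width direction 119°. I descend and grip.

Request:
carry_out --series '[{"delta_rot": [0, 0, 0.3], "travel": [-0.04, 0.08, -1], "fingers": -1}, {"delta_rot": [0, 0, 0], "travel": [0, 0, -1], "fingers": -1}, {"delta_rot": [0, 0, 0], "travel": [0, 0, -1], "fingers": -1}, {"delta_rot": [0, 0, 0], "travel": [0, 0, -1], "fingers": -1}, {"delta_rot": [0, 0, 0], "travel": [0, 0, -1], "fingers": -1}]'

```text
clock: 3.08
tcp_pos: [0.4497, -0.2907, 0.0307]
orientation: [0.0, 0.506, 0.862, -0.0]
wrist_force: [0.3, 0.3, 0.2]
finger_gap: 0.0856
grip_force: 0.0
```

Request:
carry_out --series '[{"delta_rot": [0, 0, 0], "travel": [0, 0, -0.6], "fingers": -1}, {"delta_rot": [0, 0, 0], "travel": [0, 0, -0.5], "fingers": -1}, {"delta_rot": [0, 0, 0], "travel": [0, 0, 0], "fingers": 0.2}, {"delta_rot": [0, 0, 0], "travel": [0, 0, 0], "fingers": 0.4}, {"delta_rot": [0, 0, 0], "travel": [0, 0, 0], "fingers": 0.5}]'

```text
clock: 3.7
tcp_pos: [0.4501, -0.2911, 0.0047]
orientation: [0.001, 0.506, 0.863, -0.0]
wrist_force: [-0.5, -0.8, -0.0]
finger_gap: 0.0328
grip_force: 0.0
```

Request:
carry_out --series '[{"delta_rot": [0, 0, 0], "travel": [0, 0, 0], "fingers": 1}, {"delta_rot": [0, 0, 0], "travel": [0, 0, 0], "fingers": 1}, {"delta_rot": [0, 0, 0], "travel": [0, 0, 0], "fingers": 1}, {"delta_rot": [0, 0, 0], "travel": [0, 0, 0], "fingers": 1}]'

```text
clock: 4.2
tcp_pos: [0.45, -0.2911, 0.0046]
orientation: [0.001, 0.506, 0.863, -0.0]
wrist_force: [-0.6, 0.3, 5.8]
finger_gap: 0.0165
grip_force: 39.8
```

Gripped (gap 16.5 mm, 40 N). Lift, and carry to above the mat nearest the bell.

Request:
carry_out --series '[{"delta_rot": [0, 0, 0], "travel": [0, 0, 0.4], "fingers": 1}, {"delta_rot": [0, 0, 0], "travel": [0, 0, 0.8], "fingers": 1}, {"delta_rot": [0, 0, 0], "travel": [0, 0, 1], "fingers": 1}, {"delta_rot": [0, 0, 0], "travel": [0, 0, 1], "fingers": 1}, {"delta_rot": [0, 0, 0], "travel": [0, 0, 0.8], "fingers": 1}]'

```text
clock: 4.82
tcp_pos: [0.4495, -0.2905, 0.1051]
orientation: [0.0, 0.506, 0.863, 0.0]
wrist_force: [0.8, 0.3, -1.3]
finger_gap: 0.0161
grip_force: 39.1
```

Request:
carry_out --series '[{"delta_rot": [0, 0, -0.8], "travel": [0.8, 0.6, 0], "fingers": 1}, {"delta_rot": [0, 0, -0.8], "travel": [0.9, 0.65, 0], "fingers": 1}, {"delta_rot": [0, 0, -0.8], "travel": [0.9, 0.65, 0], "fingers": 1}, {"delta_rot": [0, 0, -0.8], "travel": [0.9, 0.65, 0], "fingers": 1}, {"delta_rot": [0, 0, -0.8], "travel": [0.9, 0.65, 0], "fingers": 1}]'

```text
clock: 5.45
tcp_pos: [0.5599, -0.2098, 0.1039]
orientation: [-0.0, 0.668, 0.744, -0.0]
wrist_force: [0.2, -0.5, -1.0]
finger_gap: 0.0161
grip_force: 39.1
```

Request:
carry_out --series '[{"delta_rot": [0, 0, -0.9], "travel": [0.9, 0.65, 0], "fingers": 1}, {"delta_rot": [0, 0, -0.86], "travel": [0.94, 0.73, 0], "fingers": 1}, {"delta_rot": [0, 0, 0], "travel": [0, 0, 0], "fingers": 1}, {"delta_rot": [0, 0, 0], "travel": [0, 0, 0], "fingers": 1}]'

```text
clock: 5.95
tcp_pos: [0.6049, -0.176, 0.1036]
orientation: [-0.0, 0.73, 0.684, -0.0]
wrist_force: [0.3, 0.9, -0.9]
finger_gap: 0.0161
grip_force: 39.2
```

```bash
python3 lock.py d 0.12 0.606 -0.177
```

```text
[534 102  26  35 548] V 165.0 63 xy [ 0.7422 -0.1059] size (20.21875, 17.001184463500977) width dir 2.1688687801361084
  bright 422 [ 0.7422 -0.1062] (20.091421127319336, 16.751358032226562) 3.0299384593963623
[  39  108   40   61 1002] V 92.0 61 xy [ 0.509  -0.1032] size (27.565340042114258, 13.105945587158203) width dir 117.70548439025879
  bright 883 [ 0.5085 -0.1031] (26.97672462463379, 12.465694427490234) 117.78898048400879
[546 235  14  10 104] V 168.0 64 xy [ 0.7597 -0.1713] size (12.564888954162598, 4.768526554107666) width dir 178.93582916259766
  bright 93 [ 0.7598 -0.1715] (12.35634708404541, 4.361364364624023) 178.93582916259766
[ 260  253   40   61 1617] V 80.0 61 xy [ 0.6054 -0.1781] size (31.333765029907227, 16.915056228637695) width dir 85.85379791259766
  bright 1105 [ 0.6054 -0.1793] (28.914934158325195, 16.19820213317871) 86.28958892822266
tcp [ 0.6049 -0.176   0.1036] toolx 86.27163920996443 z [-0.0011  0.0002 -1.    ]
```

View pics/d_v.png

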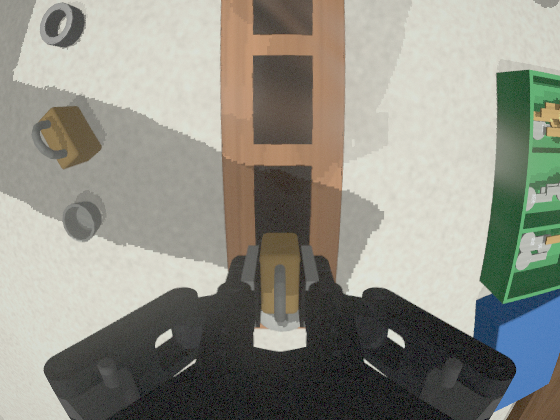

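The view shows the lock held over the mat at (280,280), mat 3 with corners about (253,56), (313,56), (313,143), (252,143), and mat 4's far edge at row 165, columns 254–311. I measure the mats from here.

```bash
python3 - <<'E'
from geo import *
np.set_printoptions(precision=4,suppress=True)
c=load('d_wrist'); g=cv2.cvtColor(c['color'],cv2.COLOR_RGB2GRAY)
for r in (70,100,130,180,200): print(r,[int(v) for v in g[r,244:262]],[int(v) for v in g[r,304:322]])
print([int(v) for v in g[46:64,275]],[int(v) for v in g[136:154,275]],[int(v) for v in g[156:174,275]])
P=onz(c,[(252.5,56),(312.5,56),(313.5,143.5),(252.5,143.5),(254,165.5),(311.5,165.5)],.014); print(P[:,:2]); print(P[:4,:2].mean(0),P[4:,:2].mean(0))
d=P[1]-P[2],P[0]-P[3]; print([np.degrees(np.arctan2(v[1],v[0])) for v in d],[np.linalg.norm(v) for v in d])
u=np.array([.0662,.9978]);print('M4 est',P[4:,:2].mean(0)-u*.032)
E
```

```text
70 [110, 116, 120, 119, 120, 121, 121, 119, 105, 55, 40, 43, 39, 38, 42, 40, 38, 38] [31, 38, 34, 34, 42, 35, 36, 39, 56, 103, 101, 103, 104, 100, 102, 98, 97, 98]
100 [118, 118, 117, 118, 120, 120, 119, 117, 104, 53, 54, 55, 53, 53, 54, 54, 48, 52] [42, 41, 42, 45, 44, 45, 43, 41, 71, 97, 105, 101, 102, 100, 99, 98, 96, 97]
130 [103, 102, 102, 101, 104, 104, 102, 101, 92, 67, 41, 42, 41, 42, 44, 39, 43, 37] [40, 45, 43, 43, 43, 45, 46, 44, 90, 98, 100, 100, 98, 100, 99, 98, 97, 96]
180 [68, 71, 67, 73, 71, 70, 69, 70, 68, 66, 23, 20, 25, 26, 27, 24, 22, 24] [28, 29, 26, 22, 29, 28, 23, 38, 63, 96, 104, 104, 104, 107, 105, 108, 105, 106]
200 [71, 69, 71, 70, 67, 71, 70, 65, 67, 67, 34, 17, 18, 21, 19, 24, 20, 19] [20, 26, 25, 26, 26, 22, 36, 55, 69, 70, 69, 67, 71, 68, 69, 68, 66, 69]
[101, 102, 103, 103, 103, 103, 101, 101, 95, 54, 32, 29, 30, 32, 35, 32, 33, 33] [37, 35, 36, 33, 34, 33, 31, 33, 60, 104, 104, 106, 105, 107, 107, 105, 108, 106] [104, 105, 106, 102, 103, 105, 106, 105, 102, 74, 33, 34, 29, 26, 23, 18, 27, 19]
[[ 0.5939 -0.0634]
 [ 0.6358 -0.066 ]
 [ 0.6329 -0.1288]
 [ 0.5894 -0.1261]
 [ 0.5892 -0.1421]
 [ 0.6307 -0.1447]]
[ 0.613  -0.0961] [ 0.61   -0.1434]
[np.float64(87.35635525544481), np.float64(85.92819975007151)] [np.float64(0.06289608878536605), np.float64(0.06283595791035418)]
M4 est [ 0.6078 -0.1753]
```

Request:
carry_out --series '[{"delta_rot": [0, 0, 0], "travel": [0.09, 0, -1], "fingers": 1}, {"delta_rot": [0, 0, 0], "travel": [0, 0, -1], "fingers": 1}, {"delta_rot": [0, 0, 0], "travel": [0, 0, -0.8], "fingers": 1}, {"delta_rot": [0, 0, 0], "travel": [0, 0, -0.4], "fingers": 1}, {"delta_rot": [0, 0, 0], "travel": [0, 0, -0.1], "fingers": 1}]'

```text
clock: 6.62
tcp_pos: [0.6071, -0.1764, 0.021]
orientation: [-0.0, 0.73, 0.683, -0.0]
wrist_force: [0.2, -0.0, -1.9]
finger_gap: 0.0167
grip_force: 39.3
```

Request:
carry_out --series '[{"delta_rot": [0, 0, 0], "travel": [0, 0, -0.04], "fingers": 1}, {"delta_rot": [0, 0, 0], "travel": [0, 0, -0.04], "fingers": 1}, {"delta_rot": [0, 0, 0], "travel": [0, 0, 0], "fingers": 1}]'

```text
clock: 7.0
tcp_pos: [0.6081, -0.1762, 0.0199]
orientation: [0.0, 0.73, 0.683, 0.0]
wrist_force: [0.0, 0.4, 0.1]
finger_gap: 0.0161
grip_force: 39.3
```

Request:
carry_out --series '[{"delta_rot": [0, 0, 0], "travel": [0, 0, -0.04], "fingers": 1}, {"delta_rot": [0, 0, 0], "travel": [0, 0, 0], "fingers": 1}]'

```text
clock: 7.25
tcp_pos: [0.6081, -0.1761, 0.0186]
orientation: [0.0, 0.73, 0.683, 0.0]
wrist_force: [0.3, 0.5, 1.2]
finger_gap: 0.0162
grip_force: 39.4
```

Force is starting to rise. Release gently and raise straight up.

Request:
carry_out --series '[{"delta_rot": [0, 0, 0], "travel": [0, 0, -0.02], "fingers": 1}, {"delta_rot": [0, 0, 0], "travel": [0, 0, 0], "fingers": 0.5}, {"delta_rot": [0, 0, 0], "travel": [0, 0, 0], "fingers": 0.2}, {"delta_rot": [0, 0, 0], "travel": [0, 0, 0], "fingers": -0.5}, {"delta_rot": [0, 0, 0], "travel": [0, 0, 0], "fingers": -1}]'

```text
clock: 7.88
tcp_pos: [0.6077, -0.1761, 0.0177]
orientation: [-0.0, 0.73, 0.683, -0.0]
wrist_force: [0.4, 0.4, -0.2]
finger_gap: 0.0693
grip_force: 0.0
```

Request:
carry_out --series '[{"delta_rot": [0, 0, 0], "travel": [0, 0, 0], "fingers": -1}, {"delta_rot": [0, 0, 0], "travel": [0, 0, 0.5], "fingers": -1}, {"delta_rot": [0, 0, 0], "travel": [0, 0, 1], "fingers": -1}, {"delta_rot": [0, 0, 0], "travel": [0, 0, 1], "fingers": -1}, {"delta_rot": [0, 0, 0], "travel": [0, 0, 1], "fingers": -1}]'

```text
clock: 8.5
tcp_pos: [0.608, -0.1762, 0.1072]
orientation: [0.001, 0.73, 0.683, 0.0]
wrist_force: [0.5, 0.1, 0.1]
finger_gap: 0.0855
grip_force: 0.0
```

Request:
carry_out --series '[{"delta_rot": [0, 0, 0], "travel": [0, 0, 1], "fingers": -1}, {"delta_rot": [0, 0, 0], "travel": [0, 0, 0.5], "fingers": -1}, {"delta_rot": [0, 0, 0], "travel": [0, 0, 0], "fingers": -1}]'

```text
clock: 8.88
tcp_pos: [0.6085, -0.1764, 0.1441]
orientation: [0.001, 0.73, 0.683, 0.001]
wrist_force: [0.4, 0.6, 0.6]
finger_gap: 0.0857
grip_force: 0.0
```

```bash
python3 lock.py e 0.042 0.607 -0.176
```

```text
[ 502   93   56   45 1313] V 146.0 61 xy [ 0.8507 -0.1087] size (80.21908569335938, 40.04450225830078) width dir 12.049332618713379
  bright 1151 [ 0.8512 -0.1087] (78.81109619140625, 39.9179573059082) 12.382284164428711
[ 63 107  37  53 768] V 81.0 61 xy [ 0.4448 -0.1028] size (43.79059600830078, 20.774751663208008) width dir 118.0201530456543
  bright 682 [ 0.4447 -0.1027] (43.60383605957031, 20.443134307861328) 117.67693901062012
[269 185  21  35 534] V 92.0 61 xy [ 0.6091 -0.175 ] size (27.787002563476562, 15.624343872070312) width dir 85.70780944824219
  bright 494 [ 0.6087 -0.175 ] (27.67682456970215, 15.065760612487793) 86.17697143554688
[519 214  29  19 299] V 148.0 61 xy [ 0.8674 -0.2127] size (42.80405044555664, 19.987281799316406) width dir 167.9478530883789
  bright 269 [ 0.8681 -0.2174] (41.299556732177734, 19.503890991210938) 12.654817581176758
tcp [ 0.6085 -0.1764  0.1441] toolx 86.22044664205286 z [ 0.0023 -0.001  -1.    ]
```

View pics/e_v.png

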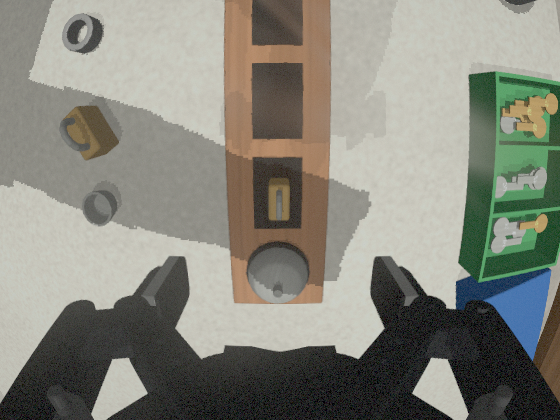

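The lock stands on mat 4 at (279,200). Mat 4 corners are about (253,157), (302,157), (302,229), (255,229). I compare the centres.

```bash
cat > matm.py <<'E'
import sys
from geo import *
np.set_printoptions(precision=4,suppress=True)
def mats(name,rects):
    c=load(name+'_wrist'); g=cv2.GaussianBlur(cv2.cvtColor(c['color'],cv2.COLOR_RGB2GRAY),(3,3),0).astype(float)
    for (x0,y0,x1,y1) in rects:   # refine sides by steepest gradient, line fit
        def edge(along,axis,pos):
            pts=[]
            for a in along:
                s=g[a,pos-6:pos+7] if axis==0 else g[pos-6:pos+7,a]
                d=np.abs(np.diff(s)); p=pos-6+(d**2@np.arange(12))/(d**2).sum()+.5
                pts.append((p,a) if axis==0 else (a,p))
            pts=np.float32(pts); v=cv2.fitLine(pts,cv2.DIST_HUBER,0,.01,.01).ravel(); return v
        ys=range(y0+12,y1-12); xs=range(x0+10,x1-10)
        L,Rr,T,B=edge(ys,0,x0),edge(ys,0,x1),edge(xs,1,y0),edge(xs,1,y1)
        def X(a,b):
            s=np.linalg.solve(np.c_[a[:2],-b[:2]],b[2:]-a[2:]); return a[2:]+s[0]*a[:2]
        q=np.array([X(L,T),X(Rr,T),X(Rr,B),X(L,B)]); P=onz(c,q,.014)[:,:2]
        d=(P[0]+P[1]-P[2]-P[3])/2; e=(P[1]+P[2]-P[0]-P[3])/2
        print('mat',P.mean(0),'len',np.linalg.norm(d),'wid',np.linalg.norm(e),'dir',np.degrees(np.arctan2(d[1],d[0])),np.degrees(np.arctan2(e[1],e[0]))+90)
for a in sys.argv[2:]: mats(sys.argv[1],[tuple(int(v) for v in a.split(','))])
E
python3 matm.py e 253,157,302,229 252,63,303,139
```

```text
mat [ 0.6076 -0.1751] len 0.06442599583767655 wid 0.0423874281454708 dir 86.31864252507847 86.88523864920157
mat [ 0.6127 -0.0957] len 0.06408194245197661 wid 0.04226616766063053 dir 86.42777273663636 86.24859090146575
```

The lock stands within about 1 mm of the mat's centre and square to it. Next, the 46.

Request:
carry_out --series '[{"delta_rot": [0, 0, 0.8], "travel": [-0.95, 0.42, 0], "fingers": -1}, {"delta_rot": [0, 0, 0.8], "travel": [-0.95, 0.42, 0], "fingers": -1}, {"delta_rot": [0, 0, 0.8], "travel": [-0.95, 0.42, 0], "fingers": -1}, {"delta_rot": [0, 0, 0.8], "travel": [-0.95, 0.42, 0], "fingers": -1}, {"delta_rot": [0, 0, 0.8], "travel": [-0.95, 0.42, 0], "fingers": -1}]'

```text
clock: 9.55
tcp_pos: [0.4873, -0.1229, 0.1414]
orientation: [-0.001, 0.579, 0.816, -0.0]
wrist_force: [0.2, 0.0, -0.8]
finger_gap: 0.0853
grip_force: 0.0
```

Request:
carry_out --series '[{"delta_rot": [0, 0, 0.9], "travel": [-0.95, 0.42, 0], "fingers": -1}, {"delta_rot": [0, 0, 0.8], "travel": [-0.95, 0.42, 0], "fingers": -1}, {"delta_rot": [0, 0, 0], "travel": [0, 0, 0], "fingers": -1}, {"delta_rot": [0, 0, 0], "travel": [0, 0, 0], "fingers": -1}]'

```text
clock: 10.05
tcp_pos: [0.4421, -0.1029, 0.1425]
orientation: [0.0, 0.509, 0.861, 0.0]
wrist_force: [0.5, 0.4, 1.2]
finger_gap: 0.0862
grip_force: 0.0
```

```bash
python3 lock.py f 0.039 0.44 -0.102; python3 -c "
import cv2;print(cv2.imwrite('pics/f_c.png',cv2.imread('pics/f_v.png')[100:320,140:420]))"
```

```text
[417   0  33  47 850] V 119.0 61 xy [0.4776 0.0891] size (40.33233642578125, 24.63510513305664) width dir 127.79647445678711
  bright 679 [0.4776 0.0896] (39.4742317199707, 23.870559692382812) 127.97505187988281
[265 174  27  54 979] V 78.0 61 xy [ 0.4409 -0.1017] size (43.523406982421875, 20.33652687072754) width dir 118.10646438598633
  bright 896 [ 0.4409 -0.1017] (43.49810791015625, 20.21868896484375) 118.08189582824707
[526 328  34  26 388] V 133.0 63 xy [ 0.8497 -0.1023] size (70.32940673828125, 39.691551208496094) width dir 10.522944450378418
  bright 335 [ 0.85   -0.1021] (68.72599792480469, 39.37016296386719) 12.906984329223633
tcp [ 0.4421 -0.1029  0.1425] toolx 118.81210105538081 z [ 0.0004 -0.0001 -1.    ]
True
```

View pics/f_c.png

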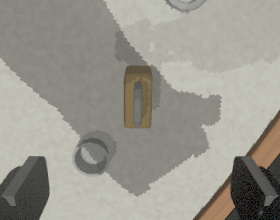

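The 46 stands at (278,197) full-frame, upright, with a ring at (232,253). I check the ring against the left finger's path.

```bash
python3 - <<'E'
from geo import *
c=load('f_wrist'); P=onz(c,[(232,253),(214,253),(250,253),(232,232),(232,275)],.012)[:,:2]; print(P.round(4))
a=np.radians(118.1);tx=np.array([np.cos(a),np.sin(a)]);ty=np.array([np.sin(a),-np.cos(a)])
d=P-[.4409,-.1017]; print(np.c_[d@tx,d@ty].round(4))
E
```

```text
[[ 0.4313 -0.173 ]
 [ 0.4164 -0.1815]
 [ 0.4459 -0.1647]
 [ 0.4221 -0.154 ]
 [ 0.4414 -0.1942]]
[[-0.0583 -0.0421]
 [-0.0589 -0.0592]
 [-0.0579 -0.0252]
 [-0.0373 -0.0412]
 [-0.0818 -0.0431]]
```

Clear. Descend and grip.

Request:
carry_out --series '[{"delta_rot": [0, 0, -0.1], "travel": [-0.05, 0.05, -1], "fingers": -1}, {"delta_rot": [0, 0, 0], "travel": [0, 0, -1], "fingers": -1}, {"delta_rot": [0, 0, 0], "travel": [0, 0, -1], "fingers": -1}, {"delta_rot": [0, 0, 0], "travel": [0, 0, -1], "fingers": -1}, {"delta_rot": [0, 0, 0], "travel": [0, 0, -1], "fingers": -1}]'

```text
clock: 10.72
tcp_pos: [0.4413, -0.1019, 0.0168]
orientation: [0.0, 0.513, 0.858, 0.0]
wrist_force: [-0.8, -0.3, -0.6]
finger_gap: 0.0853
grip_force: 0.0
```

Request:
carry_out --series '[{"delta_rot": [0, 0, 0], "travel": [0, 0, -0.4], "fingers": -1}, {"delta_rot": [0, 0, 0], "travel": [0, 0, 0], "fingers": 0}, {"delta_rot": [0, 0, 0], "travel": [0, 0, 0], "fingers": 0.2}, {"delta_rot": [0, 0, 0], "travel": [0, 0, 0], "fingers": 0.3}, {"delta_rot": [0, 0, 0], "travel": [0, 0, 0], "fingers": 0.4}]'

```text
clock: 11.35
tcp_pos: [0.4408, -0.1016, 0.0084]
orientation: [0.001, 0.513, 0.859, 0.0]
wrist_force: [1.1, 0.7, 0.8]
finger_gap: 0.0255
grip_force: 0.0
```

Request:
carry_out --series '[{"delta_rot": [0, 0, 0], "travel": [0, 0, 0], "fingers": 1}, {"delta_rot": [0, 0, 0], "travel": [0, 0, 0], "fingers": 1}, {"delta_rot": [0, 0, 0], "travel": [0, 0, 0], "fingers": 1}, {"delta_rot": [0, 0, 0], "travel": [0, 0, 0], "fingers": 1}]' --squeeze 50

```text
clock: 11.85
tcp_pos: [0.4407, -0.1016, 0.0085]
orientation: [0.001, 0.513, 0.859, -0.0]
wrist_force: [-1.2, -0.7, 5.7]
finger_gap: 0.0211
grip_force: 49.8
```

Request:
carry_out --series '[{"delta_rot": [0, 0, 0], "travel": [0, 0, 0.4], "fingers": 1}, {"delta_rot": [0, 0, 0], "travel": [0, 0, 0.8], "fingers": 1}, {"delta_rot": [0, 0, 0], "travel": [0, 0, 1], "fingers": 1}, {"delta_rot": [0, 0, 0], "travel": [0, 0, 1], "fingers": 1}]'

```text
clock: 12.35
tcp_pos: [0.4398, -0.1011, 0.0887]
orientation: [-0.0, 0.513, 0.859, 0.0]
wrist_force: [0.6, -0.2, -2.5]
finger_gap: 0.0213
grip_force: 49.0
```

Request:
carry_out --series '[{"delta_rot": [0, 0, -0.7], "travel": [0.8, 0.4, 0], "fingers": 1}, {"delta_rot": [0, 0, -0.8], "travel": [0.9, 0.45, 0], "fingers": 1}, {"delta_rot": [0, 0, -0.8], "travel": [0.9, 0.45, 0], "fingers": 1}, {"delta_rot": [0, 0, -0.8], "travel": [0.9, 0.45, 0], "fingers": 1}, {"delta_rot": [0, 0, -0.8], "travel": [0.9, 0.45, 0], "fingers": 1}]'

```text
clock: 12.98
tcp_pos: [0.5506, -0.0457, 0.0879]
orientation: [-0.0, 0.67, 0.742, -0.0]
wrist_force: [0.4, 0.1, -3.0]
finger_gap: 0.0211
grip_force: 49.1
```

Request:
carry_out --series '[{"delta_rot": [0, 0, -0.8], "travel": [0.9, 0.45, 0], "fingers": 1}, {"delta_rot": [0, 0, -0.5], "travel": [0.9, 0.4, 0], "fingers": 1}, {"delta_rot": [0, 0, -0.4], "travel": [0.9, 0.37, 0], "fingers": 1}, {"delta_rot": [0, 0, 0], "travel": [0, 0, 0], "fingers": 1}, {"delta_rot": [0, 0, 0], "travel": [0, 0, 0], "fingers": 1}]'

```text
clock: 13.6
tcp_pos: [0.6166, -0.0158, 0.0874]
orientation: [-0.001, 0.73, 0.684, -0.001]
wrist_force: [-1.0, 0.4, -2.8]
finger_gap: 0.0212
grip_force: 49.4
```

Request:
carry_out --series '[{"delta_rot": [0, 0, 0], "travel": [0.03, -0.01, -0.9], "fingers": 1}, {"delta_rot": [0, 0, 0], "travel": [0, 0, -0.9], "fingers": 1}, {"delta_rot": [0, 0, 0], "travel": [0, 0, -0.5], "fingers": 1}, {"delta_rot": [0, 0, 0], "travel": [0, 0, -0.2], "fingers": 1}, {"delta_rot": [0, 0, 0], "travel": [0, 0, -0.04], "fingers": 1}]'

```text
clock: 14.22
tcp_pos: [0.6185, -0.0162, 0.0246]
orientation: [0.0, 0.73, 0.683, 0.0]
wrist_force: [0.6, 0.2, -1.2]
finger_gap: 0.0214
grip_force: 49.4
```

Request:
carry_out --series '[{"delta_rot": [0, 0, 0], "travel": [0, 0, -0.04], "fingers": 1}, {"delta_rot": [0, 0, 0], "travel": [0, 0, 0], "fingers": 1}, {"delta_rot": [0, 0, 0], "travel": [0, 0, 0], "fingers": 1}]'

```text
clock: 14.6
tcp_pos: [0.6188, -0.0161, 0.0237]
orientation: [0.0, 0.73, 0.683, 0.0]
wrist_force: [-0.2, 0.3, -2.2]
finger_gap: 0.0214
grip_force: 49.4
```

Request:
carry_out --series '[{"delta_rot": [0, 0, 0], "travel": [-0.03, 0, -0.03], "fingers": 1}, {"delta_rot": [0, 0, 0], "travel": [0, 0, -0.02], "fingers": 1}, {"delta_rot": [0, 0, 0], "travel": [0, 0, 0], "fingers": 1}]'

```text
clock: 14.98
tcp_pos: [0.6178, -0.0161, 0.0225]
orientation: [0.0, 0.73, 0.683, 0.0]
wrist_force: [-2.6, -0.3, 2.7]
finger_gap: 0.0213
grip_force: 50.0
```

Request:
carry_out --series '[{"delta_rot": [0, 0, 0], "travel": [0, 0, 0], "fingers": 0.4}, {"delta_rot": [0, 0, 0], "travel": [0, 0, 0], "fingers": 0.1}, {"delta_rot": [0, 0, 0], "travel": [0, 0, 0], "fingers": -0.5}, {"delta_rot": [0, 0, 0], "travel": [0, 0, 0], "fingers": -1}, {"delta_rot": [0, 0, 0], "travel": [0, 0, 0], "fingers": -1}]'

```text
clock: 15.6
tcp_pos: [0.6178, -0.0161, 0.022]
orientation: [0.0, 0.73, 0.683, 0.0]
wrist_force: [-0.1, -0.1, 0.8]
finger_gap: 0.0856
grip_force: 0.0
```

Request:
carry_out --series '[{"delta_rot": [0, 0, 0], "travel": [0, 0, 0.5], "fingers": -1}, {"delta_rot": [0, 0, 0], "travel": [0, 0, 1], "fingers": -1}, {"delta_rot": [0, 0, 0], "travel": [0, 0, 1], "fingers": -1}, {"delta_rot": [0, 0, 0], "travel": [0, 0, 1], "fingers": -1}, {"delta_rot": [0, 0, 0], "travel": [0, 0, 1], "fingers": -1}]'

```text
clock: 16.23
tcp_pos: [0.6179, -0.0161, 0.1365]
orientation: [0.0, 0.73, 0.683, 0.0]
wrist_force: [-0.5, -0.4, -0.8]
finger_gap: 0.0853
grip_force: 0.0
```

Request:
carry_out --series '[{"delta_rot": [0, 0, 0], "travel": [0, 0, 0.4], "fingers": -1}, {"delta_rot": [0, 0, 0], "travel": [0, 0, 0], "fingers": -1}, {"delta_rot": [0, 0, 0], "travel": [0, 0, 0], "fingers": -1}]'

```text
clock: 16.6
tcp_pos: [0.6171, -0.016, 0.1436]
orientation: [-0.001, 0.73, 0.683, -0.001]
wrist_force: [0.6, 0.2, 0.5]
finger_gap: 0.0855
grip_force: 0.0
```

```bash
python3 lock.py g 0.053 0.618 -0.016; python3 -c "
import cv2;print(cv2.imwrite('pics/g_c.png',cv2.imread('pics/g_v.png')[20:320,140:420]))"
```

```text
[  76   57   47   63 1115] V 142.0 61 xy [0.4798 0.0917] size (52.609127044677734, 23.615550994873047) width dir 126.24732208251953
  bright 760 [0.4788 0.0918] (51.232818603515625, 22.340835571289062) 126.58024215698242
[ 267  178   29   59 1176] V 95.0 61 xy [ 0.6186 -0.0155] size (45.55529022216797, 20.75033187866211) width dir 85.84735107421875
  bright 1123 [ 0.6184 -0.0159] (44.735382080078125, 20.750831604003906) 86.24288177490234
[482 243  57  37 995] V 157.0 61 xy [ 0.8391 -0.0882] size (74.87771606445312, 38.185726165771484) width dir 179.78248596191406
  bright 827 [ 0.8392 -0.0877] (73.60753631591797, 37.215232849121094) 179.78248596191406
[273 345  17   7  90] V 125.5 61 xy [ 0.6101 -0.1517] size (14.90487289428711, 7.728560924530029) width dir 176.43751525878906
  bright 55 [ 0.6105 -0.1524] (13.935229301452637, 3.892000675201416) 176.22290802001953
tcp [ 0.6171 -0.016   0.1436] toolx 86.21808383754131 z [-0.0016  0.0002 -1.    ]
True
```

View pics/g_c.png

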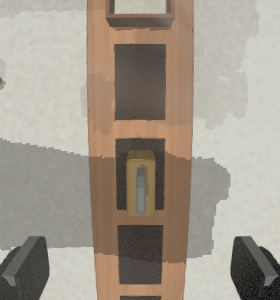

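The 46 stands centred on mat 2. In full frame, mat 1 is at about (254,63)–(306,139) and mat 2 at (256,158)–(304,230).

```bash
python3 matm.py g 254,63,306,139 256,158,304,230
```

```text
mat [0.6231 0.0638] len 0.06404339502826698 wid 0.042078796109990844 dir 86.24239329018144 86.15266577958204
mat [ 0.6178 -0.0174] len 0.06844720500785577 wid 0.04214088476665613 dir 86.3589105067741 86.07059239561809
```

Request:
carry_out --series '[{"delta_rot": [0, 0, 0.9], "travel": [-0.8, 0.6, 0], "fingers": -1}, {"delta_rot": [0, 0, 1], "travel": [-0.8, 0.6, 0], "fingers": -1}, {"delta_rot": [0, 0, 1], "travel": [-0.8, 0.6, 0], "fingers": -1}, {"delta_rot": [0, 0, 1], "travel": [-0.8, 0.6, 0], "fingers": -1}, {"delta_rot": [0, 0, 1], "travel": [-0.8, 0.6, 0], "fingers": -1}]'

```text
clock: 17.27
tcp_pos: [0.5164, 0.0593, 0.1435]
orientation: [-0.001, 0.541, 0.841, -0.0]
wrist_force: [0.4, -0.1, 1.0]
finger_gap: 0.0853
grip_force: 0.0
```

Request:
carry_out --series '[{"delta_rot": [0, 0, 1], "travel": [-0.8, 0.6, 0], "fingers": -1}, {"delta_rot": [0, 0, 1], "travel": [-0.8, 0.6, 0], "fingers": -1}, {"delta_rot": [0, 0, 0], "travel": [-0.2, 0.1, 0], "fingers": -1}, {"delta_rot": [0, 0, 0], "travel": [0, 0, 0], "fingers": -1}, {"delta_rot": [0, 0, 0], "travel": [0, 0, 0], "fingers": -1}]'

```text
clock: 17.9
tcp_pos: [0.4736, 0.091, 0.1445]
orientation: [0.0, 0.457, 0.89, 0.0]
wrist_force: [-0.4, -0.3, -0.5]
finger_gap: 0.0856
grip_force: 0.0
```

```bash
python3 lock.py h 0.045 0.47 0.091
```

```text
[355   1  46  32 603] V 121.0 61 xy [0.4484 0.2552] size (34.9620475769043, 17.572582244873047) width dir 62.44750213623047
  bright 448 [0.4483 0.2558] (33.92591857910156, 16.24529457092285) 62.73897933959961
[ 264  166   32   67 1457] V 84.0 61 xy [0.4722 0.0944] size (53.04708480834961, 23.977581024169922) width dir 125.6551284790039
  bright 309 [0.4605 0.1101] (22.703792572021484, 12.356579780578613) 35.65763854980469
tcp [0.4736 0.091  0.1445] toolx 125.66580049654382 z [ 0.0006 -0.0001 -1.    ]
```

```bash
python3 -c "
import cv2;cv2.imwrite('pics/h_c.png',cv2.resize(cv2.imread('pics/h_v.png')[150:250,220:340],None,fx=5,fy=5,interpolation=cv2.INTER_CUBIC))"
```

```text
(no output)
```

View pics/h_c.png

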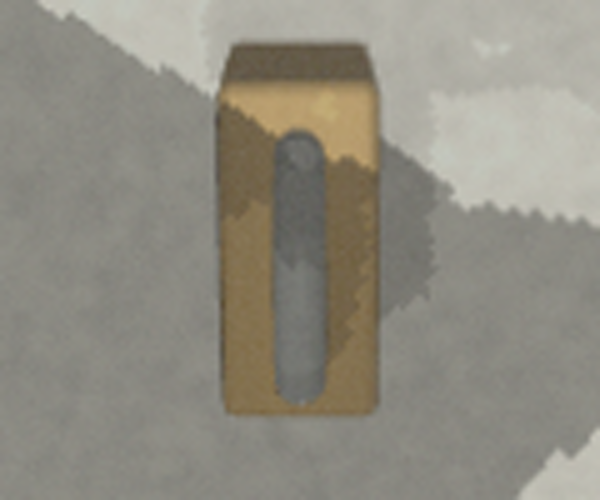

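The 55 stands upright at full-frame (280,199). Its top face fills rows 166–233, so the mask is right and (0.472, 0.094) at 125.7° holds. Descend and grip.

Request:
carry_out --series '[{"delta_rot": [0, 0, 0], "travel": [-0.06, 0.11, -1], "fingers": -1}, {"delta_rot": [0, 0, 0], "travel": [0, 0, -1], "fingers": -1}, {"delta_rot": [0, 0, 0], "travel": [0, 0, -1], "fingers": -1}, {"delta_rot": [0, 0, 0], "travel": [0, 0, -1], "fingers": -1}, {"delta_rot": [0, 0, 0], "travel": [0, 0, -1], "fingers": -1}]'

```text
clock: 18.58
tcp_pos: [0.4721, 0.0937, 0.0187]
orientation: [0.0, 0.457, 0.89, 0.0]
wrist_force: [0.1, 0.4, 0.5]
finger_gap: 0.0851
grip_force: 0.0
```

Request:
carry_out --series '[{"delta_rot": [0, 0, 0], "travel": [0, 0, -0.3], "fingers": -1}, {"delta_rot": [0, 0, 0], "travel": [0, 0, 0], "fingers": 0}, {"delta_rot": [0, 0, 0], "travel": [0, 0, 0], "fingers": 0.2}, {"delta_rot": [0, 0, 0], "travel": [0, 0, 0], "fingers": 0.3}, {"delta_rot": [0, 0, 0], "travel": [0, 0, 0], "fingers": 0.4}]'

```text
clock: 19.2
tcp_pos: [0.4717, 0.0941, 0.0127]
orientation: [0.001, 0.456, 0.89, 0.0]
wrist_force: [0.6, -0.4, -0.7]
finger_gap: 0.0252
grip_force: 0.0
```

Request:
carry_out --series '[{"delta_rot": [0, 0, 0], "travel": [0, 0, 0], "fingers": 1}, {"delta_rot": [0, 0, 0], "travel": [0, 0, 0], "fingers": 1}, {"delta_rot": [0, 0, 0], "travel": [0, 0, 0], "fingers": 1}, {"delta_rot": [0, 0, 0], "travel": [0, 0, 0], "fingers": 1}]' --squeeze 65

```text
clock: 19.7
tcp_pos: [0.4717, 0.0941, 0.0128]
orientation: [0.001, 0.456, 0.89, 0.0]
wrist_force: [-1.4, -1.0, 5.7]
finger_gap: 0.024
grip_force: 64.9
```

Request:
carry_out --series '[{"delta_rot": [0, 0, 0], "travel": [0, 0, 0.4], "fingers": 1}, {"delta_rot": [0, 0, 0], "travel": [0, 0, 0.8], "fingers": 1}, {"delta_rot": [0, 0, 0], "travel": [0, 0, 1], "fingers": 1}, {"delta_rot": [0, 0, 0], "travel": [0, 0, 1], "fingers": 1}]'

```text
clock: 20.2
tcp_pos: [0.4704, 0.0942, 0.0925]
orientation: [-0.001, 0.456, 0.89, -0.0]
wrist_force: [0.1, 0.4, -4.8]
finger_gap: 0.0238
grip_force: 64.1
```

Request:
carry_out --series '[{"delta_rot": [0, 0, -0.7], "travel": [0.6, -0.12, 0], "fingers": 1}, {"delta_rot": [0, 0, -0.9], "travel": [0.8, -0.16, 0], "fingers": 1}, {"delta_rot": [0, 0, -0.9], "travel": [0.8, -0.16, 0], "fingers": 1}, {"delta_rot": [0, 0, -0.9], "travel": [0.8, -0.16, 0], "fingers": 1}, {"delta_rot": [0, 0, -0.9], "travel": [0.8, -0.16, 0], "fingers": 1}]'

```text
clock: 20.82
tcp_pos: [0.566, 0.0751, 0.0916]
orientation: [-0.001, 0.636, 0.771, -0.0]
wrist_force: [0.2, -0.4, -3.8]
finger_gap: 0.0239
grip_force: 64.3
```

Request:
carry_out --series '[{"delta_rot": [0, 0, -0.9], "travel": [0.8, -0.16, 0], "fingers": 1}, {"delta_rot": [0, 0, -0.9], "travel": [0.8, -0.16, 0], "fingers": 1}, {"delta_rot": [0, 0, -0.79], "travel": [0.66, -0.13, 0], "fingers": 1}, {"delta_rot": [0, 0, 0], "travel": [0, 0, 0], "fingers": 1}, {"delta_rot": [0, 0, 0], "travel": [0, 0, 0], "fingers": 1}]'

```text
clock: 21.45
tcp_pos: [0.6214, 0.0641, 0.0914]
orientation: [-0.001, 0.729, 0.684, -0.001]
wrist_force: [-1.0, 1.5, -5.0]
finger_gap: 0.0243
grip_force: 64.5
```

Request:
carry_out --series '[{"delta_rot": [0, 0, 0], "travel": [0.02, -0.01, -0.9], "fingers": 1}, {"delta_rot": [0, 0, 0], "travel": [0, 0, -0.9], "fingers": 1}, {"delta_rot": [0, 0, 0], "travel": [0, 0, -0.5], "fingers": 1}, {"delta_rot": [0, 0, 0], "travel": [0, 0, -0.18], "fingers": 1}, {"delta_rot": [0, 0, 0], "travel": [0, 0, -0.04], "fingers": 1}]'

```text
clock: 22.08
tcp_pos: [0.6234, 0.0637, 0.0294]
orientation: [0.0, 0.73, 0.684, 0.0]
wrist_force: [-0.4, 0.8, -4.1]
finger_gap: 0.0239
grip_force: 64.6
```

Request:
carry_out --series '[{"delta_rot": [0, 0, 0], "travel": [0, 0, -0.03], "fingers": 1}, {"delta_rot": [0, 0, 0], "travel": [0, 0, 0], "fingers": 1}, {"delta_rot": [0, 0, 0], "travel": [0, 0, 0], "fingers": 1}]'

```text
clock: 22.45
tcp_pos: [0.6236, 0.0636, 0.0287]
orientation: [0.0, 0.73, 0.684, 0.0]
wrist_force: [-0.3, 0.3, -4.9]
finger_gap: 0.0244
grip_force: 64.6
```

Request:
carry_out --series '[{"delta_rot": [0, 0, 0], "travel": [-0.02, 0, -0.04], "fingers": 1}, {"delta_rot": [0, 0, 0], "travel": [0, 0, -0.03], "fingers": 1}, {"delta_rot": [0, 0, 0], "travel": [0, 0, 0], "fingers": 1}]'

```text
clock: 22.82
tcp_pos: [0.6227, 0.0637, 0.0269]
orientation: [0.0, 0.73, 0.684, 0.0]
wrist_force: [-0.7, 0.8, -1.3]
finger_gap: 0.024
grip_force: 65.0
```

Touching the mat. Release, raise and check.

Request:
carry_out --series '[{"delta_rot": [0, 0, 0], "travel": [0, 0, -0.02], "fingers": 1}, {"delta_rot": [0, 0, 0], "travel": [0, 0, 0], "fingers": 0.3}, {"delta_rot": [0, 0, 0], "travel": [0, 0, 0], "fingers": 0}, {"delta_rot": [0, 0, 0], "travel": [0, 0, 0], "fingers": -0.6}, {"delta_rot": [0, 0, 0], "travel": [0, 0, 0], "fingers": -1}]'

```text
clock: 23.45
tcp_pos: [0.6229, 0.0636, 0.0261]
orientation: [0.0, 0.73, 0.684, 0.0]
wrist_force: [0.6, -0.1, 0.3]
finger_gap: 0.077
grip_force: 0.0
```

Request:
carry_out --series '[{"delta_rot": [0, 0, 0], "travel": [0, 0, 0.3], "fingers": -1}, {"delta_rot": [0, 0, 0], "travel": [0, 0, 1], "fingers": -1}, {"delta_rot": [0, 0, 0], "travel": [0, 0, 1], "fingers": -1}, {"delta_rot": [0, 0, 0], "travel": [0, 0, 1], "fingers": -1}, {"delta_rot": [0, 0, 0], "travel": [0, 0, 1], "fingers": -1}]'

```text
clock: 24.08
tcp_pos: [0.6229, 0.0637, 0.135]
orientation: [0.0, 0.73, 0.684, 0.0]
wrist_force: [-0.2, 0.2, -0.4]
finger_gap: 0.086
grip_force: 0.0
```

Request:
carry_out --series '[{"delta_rot": [0, 0, 0], "travel": [0, 0, 0.4], "fingers": -1}, {"delta_rot": [0, 0, 0], "travel": [0, 0, 0], "fingers": -1}, {"delta_rot": [0, 0, 0], "travel": [0, 0, 0], "fingers": -1}]'

```text
clock: 24.45
tcp_pos: [0.6221, 0.0637, 0.1424]
orientation: [-0.001, 0.73, 0.684, -0.001]
wrist_force: [-0.4, -0.9, -0.7]
finger_gap: 0.0852
grip_force: 0.0
```

```bash
python3 lock.py i 0.059 0.623 0.063
```

```text
[ 60   0  22  23 182] V 110.5 62 xy [0.4662 0.2415] size (19.705419540405273, 16.245500564575195) width dir 63.4417839050293
  bright 140 [0.4659 0.2419] (19.039358139038086, 15.120904922485352) 62.69326400756836
[ 264  175   34   71 1671] V 89.0 61 xy [0.6235 0.0638] size (53.74765396118164, 24.113908767700195) width dir 86.9500732421875
  bright 1496 [0.6233 0.0642] (52.8079948425293, 23.52278709411621) 86.32351684570312
[268 276  26  45 825] V 87.0 61 xy [ 0.6186 -0.0115] size (43.58671951293945, 21.025840759277344) width dir 86.41742706298828
  bright 245 [ 0.6182 -0.0238] (20.184127807617188, 16.688772201538086) 176.2398681640625
[499 308  22  12 142] V 143.0 69 xy [ 0.8551 -0.0677] size (30.553298950195312, 13.54356861114502) width dir 179.07460021972656
  bright 129 [ 0.8555 -0.0671] (28.48539161682129, 12.461296081542969) 179.07460021972656
tcp [0.6221 0.0637 0.1424] toolx 86.27527317986849 z [-0.0017  0.     -1.    ]
```

Request:
carry_out --series '[{"delta_rot": [0, 0, -0.5], "travel": [-0.8, 0.9, 0], "fingers": -1}, {"delta_rot": [0, 0, -0.5], "travel": [-0.8, 0.9, 0], "fingers": -1}, {"delta_rot": [0, 0, -0.5], "travel": [-0.8, 0.9, 0], "fingers": -1}, {"delta_rot": [0, 0, -0.5], "travel": [-0.8, 0.9, 0], "fingers": -1}, {"delta_rot": [0, 0, -0.5], "travel": [-0.8, 0.9, 0], "fingers": -1}]'

```text
clock: 25.12
tcp_pos: [0.5214, 0.1767, 0.1425]
orientation: [-0.0, 0.81, 0.587, -0.001]
wrist_force: [-0.2, 0.8, 0.1]
finger_gap: 0.0853
grip_force: 0.0
```

Request:
carry_out --series '[{"delta_rot": [0, 0, -0.5], "travel": [-0.8, 0.9, 0], "fingers": -1}, {"delta_rot": [0, 0, -0.5], "travel": [-0.8, 0.9, 0], "fingers": -1}, {"delta_rot": [0, 0, -0.5], "travel": [-0.8, 0.9, 0], "fingers": -1}, {"delta_rot": [0, 0, 0], "travel": [-0.5, 0.5, 0], "fingers": -1}, {"delta_rot": [0, 0, 0], "travel": [0, 0, 0], "fingers": -1}]'

```text
clock: 25.75
tcp_pos: [0.4494, 0.2565, 0.1431]
orientation: [0.0, 0.85, 0.526, -0.0]
wrist_force: [-0.3, -0.3, 0.4]
finger_gap: 0.0857
grip_force: 0.0
```

Request:
carry_out --series '[{"delta_rot": [0, 0, 0], "travel": [0, 0, 0], "fingers": -1}, {"delta_rot": [0, 0, 0], "travel": [0, 0, 0], "fingers": -1}]'

```text
clock: 26.0
tcp_pos: [0.451, 0.2555, 0.1435]
orientation: [0.0, 0.851, 0.525, 0.0]
wrist_force: [-0.0, 0.1, 0.2]
finger_gap: 0.0854
grip_force: 0.0
```

```bash
python3 lock.py j 0.033 0.449 0.258; python3 -c "
import cv2;cv2.imwrite('pics/j_c.png',cv2.imread('pics/j_v.png')[100:320,140:420])"
```

```text
[263 172  23  45 704] V 79.0 61 xy [0.4501 0.2626] size (36.71044921875, 17.55110740661621) width dir 62.5391845703125
  bright 685 [0.4501 0.2626] (36.70988464355469, 17.40906524658203) 62.54212188720703
[502 272  19  48 439] V 120.0 61 xy [0.6373 0.0362] size (60.73210906982422, 26.75748062133789) width dir 86.35962677001953
  bright 365 [0.6373 0.0357] (59.47591018676758, 25.38483428955078) 84.95315551757812
tcp [0.451  0.2555 0.1435] toolx 63.301510486776465 z [ 0.0003 -0.0002 -1.    ]
```

View pics/j_c.png

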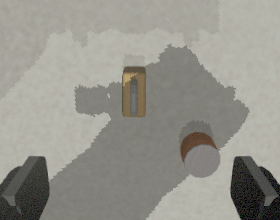

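The 55 sits centred on mat 1. The 38 is at (274,191) and stands upright. A small jar lies at full-frame (340,260), so I check its clearance from the right finger.

```bash
python3 - <<'E'
from geo import *
c=load('j_wrist');a=np.radians(62.5);tx=np.array([np.cos(a),np.sin(a)]);ty=np.array([np.sin(a),-np.cos(a)])
for z,px in((.022,[(342,261),(325,261),(360,261),(342,244)]),(0.005,[(336,232),(320,245)])):
    d=onz(c,px,z)[:,:2]-[.4501,.2626]; print(z,np.c_[d@tx,d@ty].round(4).tolist())
t=load('a_top'); d=onz(t,[(189,253),(189,244),(199,253)],.022)[:,:2]-[.4501,.2626]; print(np.c_[d@tx,d@ty].round(4).tolist())
E
```

```text
0.022 [[-0.0647, 0.0625], [-0.0645, 0.0467], [-0.0649, 0.0796], [-0.0477, 0.061]]
0.005 [[-0.0428, 0.0579], [-0.0561, 0.0436]]
[[-0.0607, 0.0579], [-0.0529, 0.0722], [-0.0767, 0.0665]]
```

Clear. Descend and grip.

Request:
carry_out --series '[{"delta_rot": [0, 0, -0.1], "travel": [-0.04, 0.26, -0.5], "fingers": -1}, {"delta_rot": [0, 0, 0], "travel": [0, 0, -1], "fingers": -1}, {"delta_rot": [0, 0, 0], "travel": [0, 0, -1], "fingers": -1}, {"delta_rot": [0, 0, 0], "travel": [0, 0, -1], "fingers": -1}, {"delta_rot": [0, 0, 0], "travel": [0, 0, -1], "fingers": -1}]'

```text
clock: 26.68
tcp_pos: [0.449, 0.2627, 0.0295]
orientation: [-0.0, 0.854, 0.521, -0.0]
wrist_force: [0.2, -0.5, -0.5]
finger_gap: 0.0853
grip_force: 0.0
```

Request:
carry_out --series '[{"delta_rot": [0, 0, 0], "travel": [0, 0, -1], "fingers": -1}, {"delta_rot": [0, 0, 0], "travel": [0, 0, 0], "fingers": 0}, {"delta_rot": [0, 0, 0], "travel": [0, 0, 0], "fingers": 0.2}, {"delta_rot": [0, 0, 0], "travel": [0, 0, 0], "fingers": 0.3}, {"delta_rot": [0, 0, 0], "travel": [0, 0, 0], "fingers": 0.4}]'

```text
clock: 27.3
tcp_pos: [0.45, 0.2629, 0.007]
orientation: [0.0, 0.854, 0.521, 0.001]
wrist_force: [0.5, -0.1, -0.4]
finger_gap: 0.026
grip_force: 0.0
```

Request:
carry_out --series '[{"delta_rot": [0, 0, 0], "travel": [0, 0, 0], "fingers": 1}, {"delta_rot": [0, 0, 0], "travel": [0, 0, 0], "fingers": 1}, {"delta_rot": [0, 0, 0], "travel": [0, 0, 0], "fingers": 1}, {"delta_rot": [0, 0, 0], "travel": [0, 0, 0], "fingers": 1}]' --squeeze 45

```text
clock: 27.8
tcp_pos: [0.45, 0.263, 0.007]
orientation: [0.0, 0.854, 0.521, 0.001]
wrist_force: [-1.0, 0.3, 5.1]
finger_gap: 0.0182
grip_force: 44.9
```

Request:
carry_out --series '[{"delta_rot": [0, 0, 0], "travel": [0, 0, 0.8], "fingers": 1}, {"delta_rot": [0, 0, 0], "travel": [0, 0, 1], "fingers": 1}, {"delta_rot": [0, 0, 0], "travel": [0, 0, 1], "fingers": 1}, {"delta_rot": [0, 0, 0], "travel": [0, 0, 1], "fingers": 1}, {"delta_rot": [0, 0, 0], "travel": [0, 0, 1], "fingers": 1}]'

```text
clock: 28.42
tcp_pos: [0.4488, 0.2625, 0.1265]
orientation: [-0.0, 0.854, 0.521, -0.0]
wrist_force: [-0.5, -0.4, -1.4]
finger_gap: 0.018
grip_force: 44.1
```

Request:
carry_out --series '[{"delta_rot": [0, 0, 0.2], "travel": [0.2, -0.5, 0], "fingers": 1}, {"delta_rot": [0, 0, 0.3], "travel": [0.4, -0.9, 0], "fingers": 1}, {"delta_rot": [0, 0, 0.3], "travel": [0.4, -0.9, 0], "fingers": 1}, {"delta_rot": [0, 0, 0.3], "travel": [0.4, -0.9, 0], "fingers": 1}, {"delta_rot": [0, 0, 0.3], "travel": [0.4, -0.9, 0], "fingers": 1}]'

```text
clock: 29.05
tcp_pos: [0.4941, 0.1593, 0.1257]
orientation: [-0.0, 0.815, 0.58, -0.0]
wrist_force: [-0.1, -0.1, -0.9]
finger_gap: 0.0182
grip_force: 44.1
```

Request:
carry_out --series '[{"delta_rot": [0, 0, 0.3], "travel": [0.4, -0.9, 0], "fingers": 1}, {"delta_rot": [0, 0, 0.3], "travel": [0.4, -0.9, 0], "fingers": 1}, {"delta_rot": [0, 0, 0.3], "travel": [0.4, -0.9, 0], "fingers": 1}, {"delta_rot": [0, 0, 0.3], "travel": [0.4, -0.9, 0], "fingers": 1}, {"delta_rot": [0, 0, 0.3], "travel": [0.4, -0.9, 0], "fingers": 1}]'

```text
clock: 29.68
tcp_pos: [0.5441, 0.0469, 0.1256]
orientation: [-0.0, 0.769, 0.639, -0.0]
wrist_force: [-0.4, -0.1, -0.7]
finger_gap: 0.0184
grip_force: 44.1
```

Request:
carry_out --series '[{"delta_rot": [0, 0, 0.3], "travel": [0.4, -0.9, 0], "fingers": 1}, {"delta_rot": [0, 0, 0.3], "travel": [0.4, -0.9, 0], "fingers": 1}, {"delta_rot": [0, 0, 0.3], "travel": [0.4, -0.9, 0], "fingers": 1}, {"delta_rot": [0, 0, 0.3], "travel": [0.4, -0.9, 0], "fingers": 1}, {"delta_rot": [0, 0, 0], "travel": [0.4, -0.9, 0], "fingers": 1}]'

```text
clock: 30.3
tcp_pos: [0.5942, -0.0657, 0.1256]
orientation: [-0.0, 0.73, 0.684, -0.0]
wrist_force: [-0.6, 1.2, -0.7]
finger_gap: 0.0183
grip_force: 44.1
```

Request:
carry_out --series '[{"delta_rot": [0, 0, 0], "travel": [0.3, -0.9, 0], "fingers": 1}, {"delta_rot": [0, 0, 0], "travel": [0.2, -0.3, 0], "fingers": 1}, {"delta_rot": [0, 0, 0], "travel": [0, 0, 0], "fingers": 1}, {"delta_rot": [0, 0, 0], "travel": [0, 0, 0], "fingers": 1}]'

```text
clock: 30.8
tcp_pos: [0.6064, -0.0942, 0.126]
orientation: [-0.0, 0.73, 0.684, -0.0]
wrist_force: [-0.1, -0.3, -1.6]
finger_gap: 0.0178
grip_force: 44.1
```

Request:
carry_out --series '[{"delta_rot": [0, 0, 0], "travel": [0.22, -0.05, 0], "fingers": 1}, {"delta_rot": [0, 0, 0], "travel": [0, 0, -0.9], "fingers": 1}, {"delta_rot": [0, 0, 0], "travel": [0, 0, -1], "fingers": 1}, {"delta_rot": [0, 0, 0], "travel": [0, 0, -1], "fingers": 1}, {"delta_rot": [0, 0, 0], "travel": [0, 0, -0.8], "fingers": 1}]'

```text
clock: 31.42
tcp_pos: [0.6122, -0.0954, 0.0327]
orientation: [-0.0, 0.729, 0.684, -0.0]
wrist_force: [-0.0, -0.1, -0.3]
finger_gap: 0.0185
grip_force: 44.1
```

Request:
carry_out --series '[{"delta_rot": [0, 0, 0], "travel": [0, 0, -0.3], "fingers": 1}, {"delta_rot": [0, 0, 0], "travel": [0, 0, -0.08], "fingers": 1}, {"delta_rot": [0, 0, 0], "travel": [0, 0, 0], "fingers": 1}, {"delta_rot": [0, 0, 0], "travel": [0, 0, 0], "fingers": 1}]'

```text
clock: 31.92
tcp_pos: [0.613, -0.0963, 0.0251]
orientation: [0.001, 0.73, 0.684, 0.0]
wrist_force: [0.8, 0.5, -1.4]
finger_gap: 0.0182
grip_force: 44.1
```

Request:
carry_out --series '[{"delta_rot": [0, 0, 0], "travel": [-0.02, 0.02, -0.1], "fingers": 1}, {"delta_rot": [0, 0, 0], "travel": [0, 0, -0.04], "fingers": 1}, {"delta_rot": [0, 0, 0], "travel": [0, 0, 0], "fingers": 1}, {"delta_rot": [0, 0, 0], "travel": [0, 0, 0], "fingers": 1}]'

```text
clock: 32.42
tcp_pos: [0.6118, -0.0956, 0.021]
orientation: [0.0, 0.73, 0.684, 0.0]
wrist_force: [-1.1, 1.1, 4.4]
finger_gap: 0.0185
grip_force: 44.7
```

Contact (4.4 N). Release, raise clear and look.

Request:
carry_out --series '[{"delta_rot": [0, 0, 0], "travel": [0, 0, 0], "fingers": 0.4}, {"delta_rot": [0, 0, 0], "travel": [0, 0, 0], "fingers": 0.1}, {"delta_rot": [0, 0, 0], "travel": [0, 0, 0], "fingers": -0.5}, {"delta_rot": [0, 0, 0], "travel": [0, 0, 0], "fingers": -1}, {"delta_rot": [0, 0, 0], "travel": [0, 0, 0], "fingers": -1}]'

```text
clock: 33.05
tcp_pos: [0.6118, -0.0956, 0.0205]
orientation: [0.0, 0.73, 0.684, 0.0]
wrist_force: [-0.6, 0.8, 0.5]
finger_gap: 0.0853
grip_force: 0.0
```

Request:
carry_out --series '[{"delta_rot": [0, 0, 0], "travel": [0, 0, 0.4], "fingers": -1}, {"delta_rot": [0, 0, 0], "travel": [0, 0, 1], "fingers": -1}, {"delta_rot": [0, 0, 0], "travel": [0, 0, 1], "fingers": -1}, {"delta_rot": [0, 0, 0], "travel": [0, 0, 1], "fingers": -1}, {"delta_rot": [0, 0, 0], "travel": [0, 0, 1], "fingers": -1}]'

```text
clock: 33.67
tcp_pos: [0.6119, -0.0956, 0.1323]
orientation: [0.0, 0.73, 0.684, 0.0]
wrist_force: [1.1, 1.1, -0.1]
finger_gap: 0.0857
grip_force: 0.0
```

Request:
carry_out --series '[{"delta_rot": [0, 0, 0], "travel": [0, 0, 1], "fingers": -1}, {"delta_rot": [0, 0, 0], "travel": [0, 0, 1], "fingers": -1}, {"delta_rot": [0, 0, 0], "travel": [0, 0, 1], "fingers": -1}, {"delta_rot": [0, 0, 0], "travel": [0, 0, 0], "fingers": -1}, {"delta_rot": [0, 0, 0], "travel": [0, 0, 0], "fingers": -1}]'

```text
clock: 34.3
tcp_pos: [0.6115, -0.0955, 0.2053]
orientation: [-0.0, 0.73, 0.684, -0.0]
wrist_force: [-0.1, -0.1, -0.0]
finger_gap: 0.0853
grip_force: 0.0
```

```bash
python3 lock.py k 0.047 0.613 -0.096; python3 shot.py k side top >/dev/null; cp pics/k_v.png pics/k_w.png
```

```text
[267   0  29  47 956] V 146.0 61 xy [0.6237 0.0595] size (45.84403610229492, 25.43901252746582) width dir 86.45648193359375
  bright 737 [0.6233 0.0604] (43.91078186035156, 22.821102142333984) 86.4440689086914
[269  78  25  51 976] V 155.0 61 xy [ 0.6188 -0.0166] size (46.260807037353516, 21.954030990600586) width dir 86.25849151611328
  bright 717 [ 0.6183 -0.0161] (43.489017486572266, 19.196969985961914) 86.32624053955078
[466 161  53  38 988] V 143.0 61 xy [ 0.8492 -0.1023] size (76.64265441894531, 40.701900482177734) width dir 7.056015968322754
  bright 880 [ 0.8499 -0.102 ] (75.47765350341797, 39.57004165649414) 7.81370735168457
[271 169  19  38 527] V 89.0 61 xy [ 0.6127 -0.096 ] size (36.17848587036133, 17.329099655151367) width dir 86.26699829101562
  bright 485 [ 0.6127 -0.0965] (35.22639846801758, 17.32931137084961) 86.27913665771484
[274 248  16  26 306] V 91.0 61 xy [ 0.6094 -0.1727] size (28.814990997314453, 15.585816383361816) width dir 85.90425109863281
  bright 86 [ 0.6083 -0.18  ] (14.566505432128906, 11.750212669372559) 176.22183990478516
[479 259  27  14 218] V 147.0 61 xy [ 0.8667 -0.2077] size (42.77403259277344, 18.10515022277832) width dir 171.50060272216797
  bright 195 [ 0.867  -0.2076] (41.079044342041016, 18.086402893066406) 170.80087280273438
tcp [ 0.6115 -0.0955  0.2053] toolx 86.2745480975979 z [-0.0002  0.0001 -1.    ]
```

View pics/k_w.png

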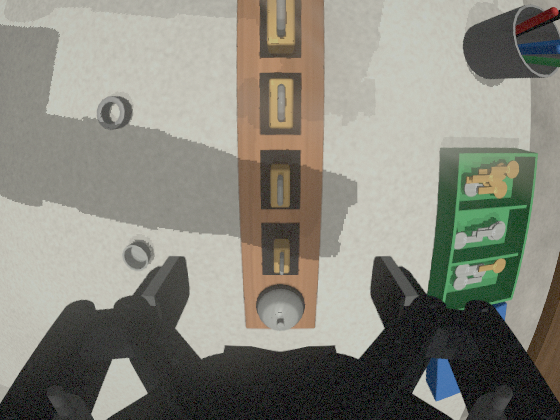

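View pics/k_side.png

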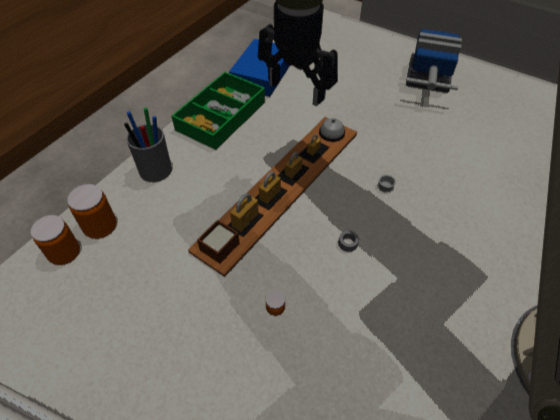

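The wrist view shows all four standing square on their mats: 30 at (282,257), 38 at (281,187), 46 at (281,103), 55 at (281,22), with the bell at (281,307). The side view confirms all are upright and the gripper is clear. Measured offsets from the mat centres are about 1 mm. Handing in.

```bash
python3 -c "
from workcell import env
print(env.hand_in())"
```

```text
the job is handed in; nothing more can be done
None
```

I placed all four padlocks upright on their mats, 30, 38, 46, 55 mm going away from the bell, each square to the row and about 1 mm off its mat's centre, and handed the job in after about 34 s of robot time.

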